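# Set the road and clear the signal on an interlocked lever frame

## Robot

A 7-joint arm with a two-finger parallel gripper is mounted at the origin on the work surface. World frame = base frame: x ahead of the robot, y to its left, z up, the work surface at z = 0. Lengths are in mm, angles in rad, forces in N, time in s.
With the tool pointing down it reaches from about 425 to 875 mm from the base axis. Payload 8.4 kg.
Tool frame: the origin (TCP) lies at the very end of the fingers, on their centre line; the grasp point (between the pads) lies grasp_offset behind it (grasp_offset is the distance from the TCP to the grasp point, in mm); z points along the fingers, y is the line along which they close (so a half turn about z gives the same grasp; the last joint's range is limited). The gripper opens to 85 mm and grips with 20 to 120 N. Pads are 22 mm wide; open, the fingers measure 114 mm over their backs; the gripper's body (76 mm by 85 mm) begins 54 mm behind the grasp point. The pads swing forward as they close: fully open they stand 13 mm farther back than shut.
Start: joints at [1.137, 0.333, 0.04, 1.465, -0.013, 1.343, -0.059], TCP at [213.554, -613.888, 231.308] pointing down, gripper open.
Joint ranges: [-2.58, 2.58], [-0.38, 2.09], [-1.3, 1.39], [0.25, 2.4], [-1.5, 4.64], [0.08, 2.09], [-2.65, 2.65]. Speed limits (rad/s): [2.22, 2.22, 2.79, 2.79, 3.14, 3.14, 3.14].

## Interface

Orientations are given as a rotation vector (axis times angle).
In Python, from bench import get_obs, read_camera, job_done, grasp_offset gives the robot as it stands. The module is installed in compiled form; this text tells all that it offers.
- The arm moves only by the shell command python3 -m creep 'ROWS' [FORCE]. ROWS is a JSON object of lists of equal length, an entry for each row: "grip": the closure in counts, from 0 (fully open) to 255 (shut); "linear": the shift along the tool's x, y, z in mm, a list of three; "turn": the turn about the tool's z in degrees. In form: {"grip": [grip, ...], "linear": [[dx, dy, dz], ...], "turn": [turn, ...]}. A call has 1 to 8 rows; each row shifts and turns the commanded pose from where the row before left it, along the tool's axes as they then stand; what a row does not reach is not made up. A row lasts 1/8 s, in which the tool goes at most 62.5 mm and 10.7 degrees, less where a joint would pass 70% of its speed; a pose out of reach is approached as far as the arm can. A call with a gripper value outside its range is refused whole. The fingers move at their own pace and stop on an object; FORCE is the grip in N (left out, the last holds). Time passes only in rows, so rows that do not move let the fingers close. It gives the time, the measured TCP pose, the force, the opening and the grip force at its end, in the units of the state.
- get_obs(): the state, without advancing time (a new reading comes with each control period).
- read_camera(name): name is "side" or "top"; returns a dict with "image" (480x640x3 uint8, blue, green, red), "fx", "fy", "cx", "cy" (pixels), "R" (3x3) and "t" (3): a world point X has camera coordinates R X + t. Camera axes: x right, y down, z forward; pixel columns grow to the right and rows downward; lengths in mm; the calibration is good to about 2 mm. A picture is of the moment at which its call begins. There is no depth.
- job_done(): hands the job in; it is judged then, once.
The state is a dict: "time_s": time; "joints": joint angles; "joint_velocities": joint speeds; "effort": joint torques, N m; "ee_pos": TCP position; "tcp_rot": TCP orientation; "contact_force": force on the tool from outside, world axes, zero at the start; "torque": the same for the moment, N m; "grip_width": finger opening in mm; "grip_force": force on a finger pad.
Only numpy, scipy, OpenCV 4.12 (cv2) and the standard library are available. Lean on these libraries where they do the work, as an engineer would, in place of code of your own. Each camera call takes 0.05 s, during which the arm holds its last target. There are 200 camera calls.

## Task

Set the road on the club's test track: pull all three levers of the lever frame fully over towards you so that the points are thrown, then locked, and then the signal clears. The levers are interlocked and unlabelled, and which one does what changes from session to session, so feel each one gently: if it is locked, leave it and try another; never force it (no more than about 20 N on its handle). Leave the rest of the bench as it is.

Things in the scene. Friction and masses are not known exactly. Their poses are not given: they have to be found in the camera images.
- frame: lever frame fixed to the table: dark steel case 160 x 250 x 82 mm on a plinth 200 x 290 x 12 mm, three alike levers 65 mm apart in slots along its y. Origin: centre of its underside. x points away from the robot, y left, z up; levers are pulled to its -x. In it are three plug-in cartridges (points, lock, signal), swapped between sessions: any lever may be any of the three
- lever_left (a joint): angle of the left (frame +y) lever, rad: 0 = normal (leans 0.25 away from the robot), 0.50 = fully pulled, at its stop (leans 0.25 to the robot). Pivot 15 mm above the table, axis along the frame's y. Stiff: about 5 N at the handle moves it, and it stays where it is left. Locked: about 11 mm of play at the handle, then it stands firm (4 mm more at 15 N); over 20 N bends it
- lever_left_handle (a point): middle of the handle of the left (frame +y) lever: flat steel bar with a round handle 16 mm across and 65 mm long, whose top is 25 mm above this point along the lever. About 199 mm above the table when normal or fully pulled, 205 in mid-swing; moves 94 mm to the frame's -x in a full pull
- lever_middle (a joint): angle of the middle lever, rad: 0 = normal (leans 0.25 away from the robot), 0.50 = fully pulled, at its stop (leans 0.25 to the robot). Pivot 15 mm above the table, axis along the frame's y. Stiff: about 5 N at the handle moves it, and it stays where it is left. Locked: about 11 mm of play at the handle, then it stands firm (4 mm more at 15 N); over 20 N bends it
- lever_middle_handle (a point): middle of the handle of the middle lever: flat steel bar with a round handle 16 mm across and 65 mm long, whose top is 25 mm above this point along the lever. About 199 mm above the table when normal or fully pulled, 205 in mid-swing; moves 94 mm to the frame's -x in a full pull
- lever_right (a joint): angle of the right (frame -y) lever, rad: 0 = normal (leans 0.25 away from the robot), 0.50 = fully pulled, at its stop (leans 0.25 to the robot). Pivot 15 mm above the table, axis along the frame's y. Stiff: about 5 N at the handle moves it, and it stays where it is left. Locked: about 11 mm of play at the handle, then it stands firm (4 mm more at 15 N); over 20 N bends it
- lever_right_handle (a point): middle of the handle of the right (frame -y) lever: flat steel bar with a round handle 16 mm across and 65 mm long, whose top is 25 mm above this point along the lever. About 199 mm above the table when normal or fully pulled, 205 in mid-swing; moves 94 mm to the frame's -x in a full pull
- points (a joint): travel of the tie bar of the turnout on the test track behind the frame, m: 0 = normal, about 0.008 = thrown; worked by the lever that has the points cartridge
- point_lock (a joint): travel of the brass lock bar beside the turnout, m: 0 = unlocked, about 0.008 = locked; worked by the lever that has the lock cartridge
- signal_arm (a joint): angle of the semaphore arm (white, 45 mm long, 115 mm above the table, on a post on the left half of the test track), rad: 0 = level (stop), about 0.74 = raised (clear); worked by the lever that has the signal cartridge
- track: test track: plywood board 110 x 840 x 12 mm with rails and semaphore, fixed behind the frame; origin at the centre of its underside, y along the rails. Semaphore post 145 mm tall, at its x -38 mm, y +250 mm
- wagon: loose grey open wagon 70 x 165 x 64 mm standing on the right half of the test track; origin under its middle; not to be disturbed
- stick_pot: loose six-sided pot of wooden sticks, 52 mm across, 92 mm tall, right beside the frame; origin under its middle; not to be disturbed
- glue_tube: loose tube of glue 100 x 24 x 16 mm, lying left beside the frame; origin under its middle; not to be disturbed
- clamp: loose plastic spring clamp, 120 x 60 x 22 mm, lying to the right in front; not to be disturbed
- mug: loose white mug, 82 mm across, 95 mm tall, to the right; not to be disturbed
- lock_dog (a joint): travel, m, of the steel locking dog hidden in the case that blocks whichever lever has the lock cartridge: 0 = blocking, about 0.016 = withdrawn by the points lever fully pulled. Over 70 N on it (more than 20 N at the handle of the lever it blocks) bends it
- signal_dog (a joint): travel, m, of the like locking dog that blocks whichever lever has the signal cartridge: 0 = blocking, about 0.016 = withdrawn by the lock lever fully pulled. Over 70 N on it (more than 20 N at the handle of the lever it blocks) bends it

How it is judged:
By the outcome, as a careful person would: the job done as asked, in the order asked, and still so for the second after the job is handed in, with the robot touching nothing.
It also fails if it takes over 72 s, if anything falls off the work surface, if the arm or the gripper's body presses on something with over 40 N, if the wrist force passes 120 N, or if a joint passes its speed limit or range.

## Working session

There is one attempt and no reset: what is moved stays moved. The work goes in short steps, Python scripts to look and compute and a shell command to move; the robot and the scene stay as the last step left them, time stands still between calls to the robot, and variables do not carry over. Pictures are saved under pics/ and viewed, at most 10 in all, crops included, and the job is handed in when it is done.

```bash
mkdir -p pics; python3 - <<'E'
from bench import *
import cv2,numpy as np
print(get_obs(),grasp_offset)
for n in("side","top"):
    c=read_camera(n);cv2.imwrite(f"pics/{n}0.png",c["image"]);print(n,c["fx"],c["fy"],c["cx"],c["cy"],c["R"],c["t"])
E
```

```text
{'time_s': 0.0, 'joints': array([ 1.13682871,  0.33393155,  0.03988725,  1.4663037 , -0.01339288,
        1.34330467, -0.05849914]), 'joint_velocities': array([-0.00071152,  0.00114034, -0.00044587,  0.00158501, -0.00257918,
        0.00117466,  0.00192321]), 'effort': array([ 3.81918499e-04, -6.58550763e+01,  1.36564851e+00, -4.05559731e+01,
        1.67222705e-02,  1.26163263e-02,  1.23668022e-05]), 'ee_pos': array([ 213.36310481, -613.48250265,  230.3922478 ]), 'tcp_rot': array([-3.09608368e+00, -5.23084584e-01,  6.33353483e-04]), 'contact_force': array([-0.29846257, -0.60470739,  0.35062018]), 'torque': array([-0.00864463,  0.03112136,  0.00148713]), 'grip_force': 0.0, 'grip_width': 84.99738045286077} 18.700000000000003
side 483.783499416565 483.783499416565 314.726554943965 244.55794050266604 [[-0.87483384 -0.48441745 -0.0023434 ]
 [-0.27143523  0.49419384 -0.82589065]
 [ 0.40123394 -0.721881   -0.56382545]] [463.43479784 310.20358173 925.53713449]
top 546.8703215662471 546.8703215662471 318.5305850059587 243.57208145969213 [[ 0.00543019 -0.9999267  -0.01082182]
 [-0.99484244 -0.0043058  -0.10134093]
 [ 0.10128691  0.01131631 -0.99479289]] [ -77.9710044   588.82075061 1258.50609627]
```

View pics/side0.png

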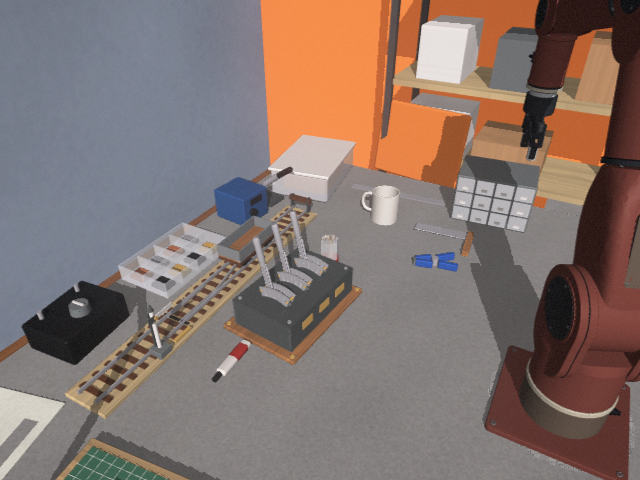

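View pics/top0.png

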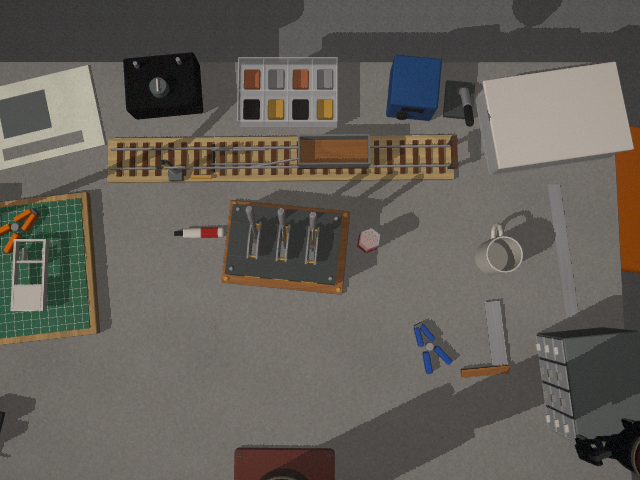

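The side picture shows the frame with lever tops near (258,240), (276,227) and (294,213). In the top picture they are near (249,210), (281,212) and (312,216), with the plinth corners at (230,200), (349,208), (344,293) and (222,285). I'll enlarge both.

```bash
python3 - <<'E'
import cv2,numpy as np
a=cv2.imread("pics/top0.png")[190:305,210:370];b=cv2.imread("pics/side0.png")[200:360,215:375]
cv2.imwrite("pics/crop0.png",np.hstack([cv2.resize(x,None,fx=f,fy=f,interpolation=cv2.INTER_CUBIC) for x,f in((cv2.copyMakeBorder(a,0,45,0,0,0),2.5),(b,2.5))]))
E
```

```text
(no output)
```

View pics/crop0.png

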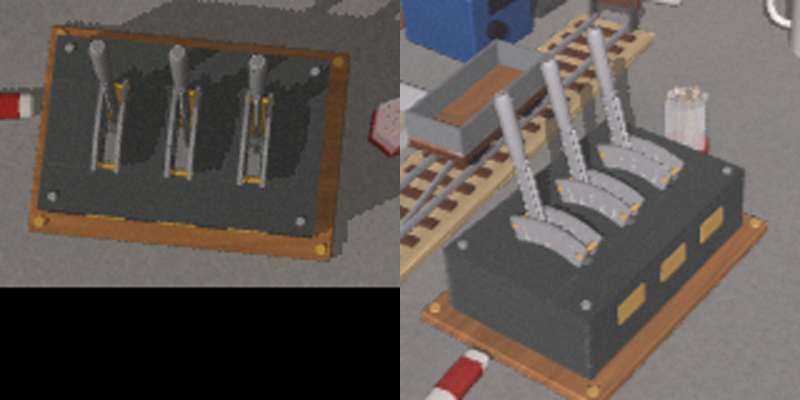

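The crop gives lever tops in the top picture at (248.8,208.4), (281.2,211.2), (312.8,214.4). In the side picture they are at (255.8,239.2), (275,226.4), (293,213.2). All three levers are in the normal position, leaning away from the robot.

```bash
cat > h.py <<'E'
import numpy as np,cv2
from bench import *
def ray(c,p):
    d=c["R"].T@np.array([(p[0]-c["cx"])/c["fx"],(p[1]-c["cy"])/c["fy"],1]);return -c["R"].T@c["t"],d
def onz(c,p,z):
    o,d=ray(c,p);return o+d*(z-o[2])/d[2]
def tri(c1,p1,c2,p2):
    P=lambda c:np.array([[c["fx"],0,c["cx"]],[0,c["fy"],c["cy"]],[0,0,1]])@np.c_[c["R"],c["t"]]
    X=cv2.triangulatePoints(P(c1),P(c2),np.array(p1,float),np.array(p2,float))[:,0];return X[:3]/X[3]
def proj(c,X):
    q=c["R"]@X+c["t"];return np.array([c["fx"]*q[0]/q[2]+c["cx"],c["fy"]*q[1]/q[2]+c["cy"]])
E
python3 - <<'E'
from h import *
np.set_printoptions(precision=1,suppress=True)
t=read_camera("top");s=read_camera("side")
for a,b in(((248.8,208.4),(255.8,239.2)),((281.2,211.2),(275,226.4)),((312.8,214.4),(293,213.2))):
    print(tri(t,a,s,b),onz(t,a,223),onz(s,b,223))
C=np.array([onz(t,p,12) for p in((231.2,200.8),(349.6,212),(341.6,294.4),(222,282.4))]);print(C,C.mean(0))
ey=C[0]-C[1]+C[3]-C[2];ey/=np.linalg.norm(ey);print("yaw",np.arctan2(-ey[0],ey[1]))
ey=ey[:2];ex=np.array([ey[1],-ey[0]]);c=C.mean(0)[:2]
for o in(65,0,-65):
    P=c+ex*215*np.sin(.25)+ey*o;print("pred top",P,proj(t,np.r_[P,223]),proj(s,np.r_[P,223]))
pt=onz(t,(369,242),92);print("pot",pt)
E
```

```text
[638.9  63.2 217.7] [640.1  63.6 223. ] [630.7  68.9 223. ]
[633.7  -2.3 214.7] [634.7  -1.8 223. ] [622.8   7.8 223. ]
[626.8 -66.6 216.9] [628.4 -65.5 223. ] [617.6 -58.8 223. ]
[[ 693.7  136.2   12. ]
 [ 667.5 -149.1   12. ]
 [ 470.4 -130.1   12. ]
 [ 497.3  153.8   12. ]] [582.2   2.7  12. ]
yaw -0.09303520617243258
pred top [641.2  62.5] [249.4 207.9] [253.4 236.4]
pred top [635.2  -2.2] [281.4 210.9] [272.7 222.8]
pred top [629.2 -66.9] [313.5 214. ] [290.5 210.3]
pot [ 586.9 -188.8   92. ]
```

```bash
python3 -m creep '{"grip":[60,120,135,135,135,135,135,135],"linear":[[0,0,-12],[0,0,-12],[0,0,-12],[0,0,-12],[0,0,-12],[0,0,-12],[0,0,-8],[0,0,0]],"turn":[-9.4,-9.4,-9.4,-9.4,-9.4,-9.4,-9.1,0]}' 20
python3 -m creep '{"grip":[135,135,135,135,135,135,135,135],"linear":[[40,25,0],[40,25,0],[40,25,0],[40,25,0],[40,25,0],[40,25,0],[40,25,0],[40,25,0]],"turn":[0,0,0,0,0,0,0,0]}'
```

```text
time_s: 1.2
ee_pos: [213.6, -614.1, 311.7]
tcp_rot: [2.323, 2.114, -0.0]
contact_force: [-0.3, 0.3, -1.1]
grip_width: 40.6
grip_force: 0.0
time_s: 2.2
ee_pos: [442.9, -312.4, 310.8]
tcp_rot: [-2.327, -2.11, 0.0]
contact_force: [0.8, -1.4, 0.5]
grip_width: 39.9
grip_force: 0.0
```

```bash
python3 -m creep '{"grip":[135,135,135,135,135,135,135,135],"linear":[[38,22,0],[38,22,0],[38,22,0],[38,22,0],[38,22,0],[38,22,0],[36,22,0],[0,0,0]],"turn":[0,0,0,0,0,0,0,0]}'
python3 - <<'E'
from h import *
import cv2
o=get_obs();print(o["ee_pos"],o["joints"])
c=read_camera("side");cv2.imwrite("pics/side1.png",cv2.resize(c["image"][130:350,200:420],None,fx=2.5,fy=2.5))
E
```

```text
time_s: 3.2
ee_pos: [621.0, -61.0, 310.1]
tcp_rot: [-2.318, -2.116, -0.001]
contact_force: [-0.4, -0.7, 0.4]
grip_width: 39.9
grip_force: 0.0
[620.95330625 -61.02219506 310.14042882] [ 0.46751705  0.30570035 -0.56784161  1.38122124  0.16043369  1.50220212
 -0.18135865]
```

View pics/side1.png

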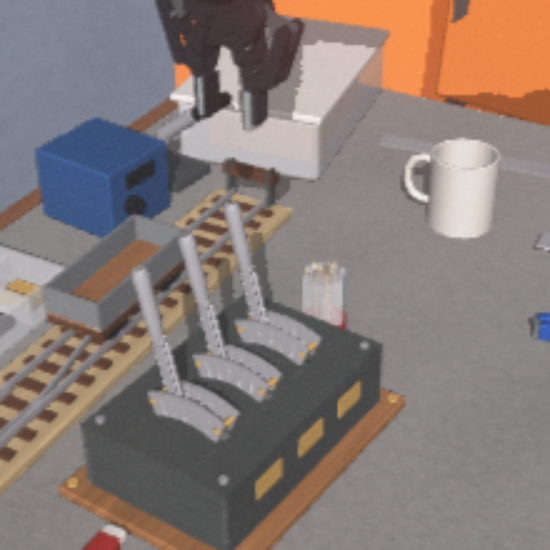

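The fingers hang front and back of the right lever: pads near (210,105) and (252,115) in the crop, handle top at (233,210). I'll lower over the right lever.

```bash
python3 -m creep '{"grip":[135,135,135,135,135,135,135,135],"linear":[[-5,2,20],[0,0,20],[0,0,20],[0,0,15],[0,0,10],[0,0,5],[0,0,0],[0,0,0]],"turn":[0,0,0,0,0,0,0,0]}'
python3 -m creep '{"grip":[135,135,135,135,135,135,135,135],"linear":[[0,0,8],[0,0,8],[0,0,8],[0,0,8],[0,0,8],[0,0,3],[0,0,0],[0,0,0]],"turn":[0,0,0,0,0,0,0,0]}'
```

```text
time_s: 4.25
ee_pos: [622.0, -70.3, 222.0]
tcp_rot: [2.322, 2.116, 0.001]
contact_force: [-0.1, 0.3, 0.7]
grip_width: 40.3
grip_force: 0.0
time_s: 5.25
ee_pos: [621.9, -70.4, 178.7]
tcp_rot: [2.322, 2.116, 0.001]
contact_force: [0.0, 0.8, 1.6]
grip_width: 40.3
grip_force: 0.0
```

```bash
Z='' ; python3 -m creep '{"grip":[135,135,135,135],"linear":[[3,-1,0],[0,-1,0],[0,-1,0],[0,-1,0]],"turn":[0,0,0,0]}'
python3 -m creep '{"grip":[135,135,135,135],"linear":[[0,-1,0],[0,-1,0],[0,-1,0],[0,0,0]],"turn":[0,0,0,0]}'
python3 -m creep '{"grip":[135,135,135,135],"linear":[[0,-1,0],[0,-1,0],[0,-1,0],[0,0,0]],"turn":[0,0,0,0]}'
```

```text
time_s: 5.75
ee_pos: [617.9, -67.1, 178.3]
tcp_rot: [2.322, 2.116, -0.0]
contact_force: [0.7, -0.2, -0.4]
grip_width: 39.9
grip_force: 0.0
time_s: 6.25
ee_pos: [615.0, -66.8, 178.4]
tcp_rot: [2.322, 2.116, 0.0]
contact_force: [0.2, -0.5, -0.8]
grip_width: 40.5
grip_force: 0.2
time_s: 6.75
ee_pos: [612.4, -66.5, 178.8]
tcp_rot: [2.322, 2.115, 0.001]
contact_force: [4.2, -1.2, 2.3]
grip_width: 40.4
grip_force: 2.1
```

```bash
python3 -m creep '{"grip":[135,135,135,135,135],"linear":[[0,-1,0],[0,-1,0],[0,-1,0],[0,-1,0],[0,0,0]],"turn":[0,0,0,0,0]}'
python3 -m creep '{"grip":[135,135,135,135],"linear":[[0,-1,0],[0,-1,0],[0,-1,0],[0,0,0]],"turn":[0,0,0,0]}'
python3 -m creep '{"grip":[135,135,135,135],"linear":[[0,-1,0],[0,-1,0],[0,0,0],[0,0,0]],"turn":[0,0,0,0]}'
```

```text
time_s: 7.38
ee_pos: [607.9, -66.0, 178.3]
tcp_rot: [-2.322, -2.116, 0.0]
contact_force: [3.6, 0.3, 3.5]
grip_width: 40.0
grip_force: 2.1
time_s: 7.88
ee_pos: [605.6, -65.9, 178.6]
tcp_rot: [2.322, 2.115, 0.002]
contact_force: [7.2, -0.1, 2.8]
grip_width: 40.0
grip_force: 3.2
time_s: 8.38
ee_pos: [604.2, -65.7, 178.9]
tcp_rot: [2.321, 2.115, 0.003]
contact_force: [8.7, -0.9, 4.1]
grip_width: 40.1
grip_force: 4.4
```

```bash
python3 -m creep '{"grip":[135,135,135],"linear":[[0,-1,0],[0,-1,0],[0,0,0]],"turn":[0,0,0]}'
```

```text
time_s: 8.75
ee_pos: [602.9, -65.6, 179.2]
tcp_rot: [2.32, 2.114, 0.005]
contact_force: [10.8, -0.9, 2.9]
grip_width: 40.4
grip_force: 5.7
```

The force climbs to 10.8 N where about 4 N was moving the lever, so the right lever is locked. I'll push it gently back to normal with the front finger.

```bash
python3 -m creep '{"grip":[135,135,135,135,135,135],"linear":[[0,4,0],[0,4,0],[0,4,0],[0,4,0],[0,3,0],[0,0,0]],"turn":[0,0,0,0,0,0]}'
python3 -m creep '{"grip":[135,135,135,135],"linear":[[0,1,0],[0,1,0],[0,1,0],[0,0,0]],"turn":[0,0,0,0]}'
python3 -m creep '{"grip":[135,135,135],"linear":[[0,1,0],[0,1,0],[0,0,0]],"turn":[0,0,0]}'
```

```text
time_s: 9.5
ee_pos: [620.1, -67.2, 178.2]
tcp_rot: [-2.322, -2.116, 0.0]
contact_force: [-0.1, 0.8, -0.1]
grip_width: 39.9
grip_force: 0.0
time_s: 10.0
ee_pos: [622.9, -67.5, 178.3]
tcp_rot: [-2.322, -2.116, 0.0]
contact_force: [-0.5, 0.3, -0.4]
grip_width: 40.2
grip_force: 0.3
time_s: 10.38
ee_pos: [624.5, -67.7, 178.1]
tcp_rot: [-2.321, -2.115, 0.001]
contact_force: [-4.2, -0.1, -0.9]
grip_width: 40.1
grip_force: 1.9
```

```bash
python3 -m creep '{"grip":[135,135,135,135],"linear":[[0,1,0],[0,1,0],[0,1,0],[0,0,0]],"turn":[0,0,0,0]}'
python3 -m creep '{"grip":[135,135,135],"linear":[[0,1,0],[0,1,0],[0,0,0]],"turn":[0,0,0]}'
```

```text
time_s: 10.88
ee_pos: [627.9, -67.9, 178.2]
tcp_rot: [-2.322, -2.116, 0.0]
contact_force: [-4.5, 0.1, -1.1]
grip_width: 40.5
grip_force: 1.9
time_s: 11.25
ee_pos: [630.1, -68.1, 178.3]
tcp_rot: [-2.322, -2.116, -0.0]
contact_force: [-4.5, 0.8, -1.8]
grip_width: 39.9
grip_force: 1.7
```

```bash
python3 -m creep '{"grip":[135,135,135],"linear":[[0,1,0],[0,1,0],[0,0,0]],"turn":[0,0,0]}'
python3 -m creep '{"grip":[135,135,135],"linear":[[0,1,0],[0,0,0],[0,0,0]],"turn":[0,0,0]}'
```

```text
time_s: 11.62
ee_pos: [632.1, -68.4, 178.4]
tcp_rot: [2.322, 2.116, 0.0]
contact_force: [-4.3, 0.4, -1.6]
grip_width: 40.3
grip_force: 1.7
time_s: 12.0
ee_pos: [632.4, -68.3, 178.2]
tcp_rot: [-2.321, -2.115, 0.001]
contact_force: [-7.6, 0.7, -1.0]
grip_width: 40.2
grip_force: 3.2
```

Right lever is back at its stop. Next, the middle lever.

```bash
python3 -m creep '{"grip":[135,135,135,135,135,135,135,135],"linear":[[0,-5,0],[0,-5,0],[0,0,-22],[0,0,-22],[0,0,-22],[22,0,0],[22,0,0],[22,0,0]],"turn":[0,0,0,0,0,0,0,0]}'
python3 -m creep '{"grip":[135,135,135,135,135,135,135],"linear":[[0,0,0],[0,0,15],[0,0,15],[0,0,15],[0,0,15],[0,0,6],[0,0,0]],"turn":[0,0,0,0,0,0,0]}'
python3 -m creep '{"grip":[135,135,135,135,135],"linear":[[0,-3,0],[0,-2,0],[0,-2,0],[0,-2,0],[0,0,0]],"turn":[0,0,0,0,0]}'
```

```text
time_s: 13.0
ee_pos: [629.5, -1.1, 245.0]
tcp_rot: [2.321, 2.115, 0.002]
contact_force: [0.6, -0.7, 0.2]
grip_width: 40.2
grip_force: 0.0
time_s: 13.88
ee_pos: [628.9, -1.8, 177.9]
tcp_rot: [-2.322, -2.116, 0.001]
contact_force: [-0.3, -0.0, 0.2]
grip_width: 40.1
grip_force: 0.0
time_s: 14.5
ee_pos: [620.7, -1.0, 178.9]
tcp_rot: [2.321, 2.115, 0.002]
contact_force: [2.5, 0.3, -0.2]
grip_width: 40.1
grip_force: 1.7
```

```bash
python3 -m creep '{"grip":[135,135,135,135,135,135],"linear":[[0,-1,0],[0,-1,0],[0,-1,0],[0,-1,0],[0,-1,0],[0,0,0]],"turn":[0,0,0,0,0,0]}'
python3 -m creep '{"grip":[135,135,135,135,135],"linear":[[0,-1,0],[0,-1,0],[0,-1,0],[0,-1,0],[0,0,0]],"turn":[0,0,0,0,0]}'
python3 -m creep '{"grip":[135,135,135],"linear":[[0,-1,0],[0,-1,0],[0,0,0]],"turn":[0,0,0]}'
```

```text
time_s: 15.25
ee_pos: [615.0, -0.5, 178.3]
tcp_rot: [-2.322, -2.116, 0.0]
contact_force: [3.5, -1.1, 2.4]
grip_width: 40.0
grip_force: 2.1
time_s: 15.88
ee_pos: [610.9, -0.1, 178.2]
tcp_rot: [-2.322, -2.116, 0.001]
contact_force: [3.9, 0.4, 2.4]
grip_width: 40.1
grip_force: 1.7
time_s: 16.25
ee_pos: [609.0, 0.1, 178.3]
tcp_rot: [-2.322, -2.116, 0.0]
contact_force: [3.1, 0.5, 1.6]
grip_width: 40.5
grip_force: 1.7
```

```bash
python3 -m creep '{"grip":[135,135,135],"linear":[[0,-1,0],[0,-1,0],[0,0,0]],"turn":[0,0,0]}'
python3 -m creep '{"grip":[135,135,135],"linear":[[0,-1,0],[0,-1,0],[0,0,0]],"turn":[0,0,0]}'
```

```text
time_s: 16.62
ee_pos: [607.0, 0.2, 178.3]
tcp_rot: [-2.322, -2.116, 0.0]
contact_force: [3.7, 0.3, 1.0]
grip_width: 40.0
grip_force: 1.7
time_s: 17.0
ee_pos: [605.1, 0.5, 178.3]
tcp_rot: [-2.322, -2.116, 0.0]
contact_force: [3.7, -0.1, 0.9]
grip_width: 40.3
grip_force: 1.7
```

```bash
python3 -m creep '{"grip":[135,135,135],"linear":[[0,-1.5,0],[0,-1.5,0],[0,0,0]],"turn":[0,0,0]}'
python3 -m creep '{"grip":[135,135,135],"linear":[[0,-1.5,0],[0,-1.5,0],[0,0,0]],"turn":[0,0,0]}'
```

```text
time_s: 17.38
ee_pos: [602.0, 0.8, 178.3]
tcp_rot: [-2.322, -2.116, 0.0]
contact_force: [3.3, -0.6, 1.7]
grip_width: 40.6
grip_force: 1.6
time_s: 17.75
ee_pos: [599.0, 1.0, 178.3]
tcp_rot: [-2.322, -2.116, 0.0]
contact_force: [3.4, -0.1, 1.7]
grip_width: 40.1
grip_force: 1.6
```

It is past 20 mm at a steady 3.5 N, so the middle lever is free: that's the points.

```bash
python3 -m creep '{"grip":[135,135,135,135,135,135,135,135],"linear":[[0,-4,0],[0,-5,0],[0,-5,0],[0,-5,0],[0,-5,0],[0,-5,0],[0,-4,0],[0,0,0]],"turn":[0,0,0,0,0,0,0,0]}'
python3 -m creep '{"grip":[135,135,135,135,135,135,135,135],"linear":[[0,-4,0],[0,-4,0],[0,-4,0],[0,-4,0],[0,-3,0],[0,-3,0],[0,-2,0],[0,0,0]],"turn":[0,0,0,0,0,0,0,0]}'
```

```text
time_s: 18.75
ee_pos: [565.9, 4.1, 178.3]
tcp_rot: [-2.322, -2.116, 0.001]
contact_force: [2.3, -0.3, 2.1]
grip_width: 40.3
grip_force: 1.4
time_s: 19.75
ee_pos: [542.1, 6.3, 178.3]
tcp_rot: [-2.322, -2.116, 0.001]
contact_force: [2.6, -0.4, -1.3]
grip_width: 40.4
grip_force: 1.3
```

```bash
python3 -m creep '{"grip":[135,135,135,135,135,135],"linear":[[0,-2,0],[0,-2,0],[0,-2,0],[0,-2,0],[0,-2,0],[0,0,0]],"turn":[0,0,0,0,0,0]}'
python3 -m creep '{"grip":[135,135,135,135],"linear":[[0,-1,0],[0,-1,0],[0,-1,0],[0,0,0]],"turn":[0,0,0,0]}'
```

```text
time_s: 20.5
ee_pos: [532.3, 7.2, 178.4]
tcp_rot: [-2.322, -2.116, 0.0]
contact_force: [3.2, -0.1, -0.4]
grip_width: 40.9
grip_force: 1.5
time_s: 21.0
ee_pos: [529.5, 7.5, 178.4]
tcp_rot: [2.322, 2.116, 0.0]
contact_force: [4.5, 0.2, -1.5]
grip_width: 40.5
grip_force: 2.0
```

```bash
python3 -m creep '{"grip":[135,135,135,135],"linear":[[0,-1,0],[0,-1,0],[0,-1,0],[0,0,0]],"turn":[0,0,0,0]}'
python3 -m creep '{"grip":[135,135,135],"linear":[[0,-1,0],[0,-1,0],[0,0,0]],"turn":[0,0,0]}'
```

```text
time_s: 21.5
ee_pos: [528.6, 7.5, 179.2]
tcp_rot: [2.32, 2.113, 0.006]
contact_force: [13.5, -1.7, -3.5]
grip_width: 40.4
grip_force: 5.8
time_s: 21.88
ee_pos: [528.1, 7.5, 179.7]
tcp_rot: [2.319, 2.112, 0.01]
contact_force: [18.2, -1.8, -5.8]
grip_width: 40.3
grip_force: 8.5
```

Middle lever is at its stop (18 N against it). I'll back off, raise, and go to the left lever.

```bash
python3 -m creep '{"grip":[135,135,135,135,135,135,135,135],"linear":[[0,6,0],[0,5,0],[0,0,-22],[0,0,-22],[0,0,-23],[22,30,0],[22,30,0],[22,30,0]],"turn":[0,0,0,0,0,0,0,0]}'
python3 - <<'E'
from h import *
import cv2
c=read_camera("top");cv2.imwrite("pics/top1.png",cv2.resize(c["image"][120:310,100:380],None,fx=2.5,fy=2.5))
E
```

```text
time_s: 22.88
ee_pos: [631.6, 64.7, 244.8]
tcp_rot: [-2.322, -2.115, 0.003]
contact_force: [0.4, -1.0, 0.1]
grip_width: 40.3
grip_force: 0.0
```

View pics/top1.png

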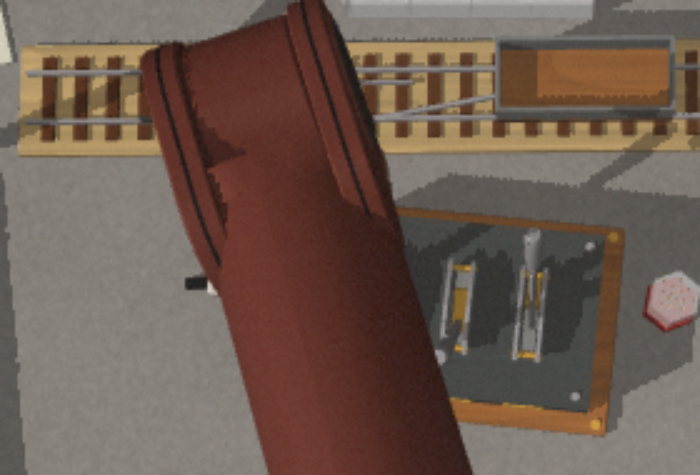

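The top picture shows the middle lever pulled, its bar leaning towards the robot near (455,330). The right lever is still normal, top at (532,237), and the arm hides the left one. Lowering on the left lever.

```bash
python3 -m creep '{"grip":[135,135,135,135,135,135,135],"linear":[[-1,2,0],[0,0,15],[0,0,15],[0,0,15],[0,0,15],[0,0,6],[0,0,0]],"turn":[0,0,0,0,0,0,0]}'
python3 -m creep '{"grip":[135,135,135,135,135],"linear":[[0,-2,0],[0,-2,0],[0,-2,0],[0,-1,0],[0,0,0]],"turn":[0,0,0,0,0]}'
python3 -m creep '{"grip":[135,135,135,135,135],"linear":[[0,-1,0],[0,-1,0],[0,-1,0],[0,-1,0],[0,0,0]],"turn":[0,0,0,0,0]}'
```

```text
time_s: 23.8
ee_pos: [632.9, 63.1, 178.9]
tcp_rot: [-2.322, -2.116, 0.001]
contact_force: [0.3, 0.5, 1.0]
grip_width: 40.2
grip_force: 0.0
time_s: 24.42
ee_pos: [626.5, 63.8, 179.6]
tcp_rot: [2.322, 2.116, 0.001]
contact_force: [1.9, 0.2, 0.8]
grip_width: 40.5
grip_force: 1.0
time_s: 25.05
ee_pos: [622.3, 64.1, 179.5]
tcp_rot: [2.322, 2.116, 0.0]
contact_force: [4.7, -0.8, 3.5]
grip_width: 40.5
grip_force: 2.3
```

Contact was at about 626, so a lock would be felt around 617.

```bash
python3 -m creep '{"grip":[135,135,135,135,135],"linear":[[0,-1,0],[0,-1,0],[0,-1,0],[0,-1,0],[0,0,0]],"turn":[0,0,0,0,0]}'
python3 -m creep '{"grip":[135,135,135,135],"linear":[[0,-1,0],[0,-1,0],[0,-1,0],[0,0,0]],"turn":[0,0,0,0]}'
```

```text
time_s: 25.68
ee_pos: [618.5, 64.4, 179.5]
tcp_rot: [2.322, 2.115, 0.001]
contact_force: [6.4, -0.4, 4.1]
grip_width: 40.3
grip_force: 3.0
time_s: 26.18
ee_pos: [616.5, 64.6, 180.1]
tcp_rot: [2.321, 2.114, 0.004]
contact_force: [9.4, -0.0, 4.6]
grip_width: 40.0
grip_force: 4.7
```

```bash
python3 -m creep '{"grip":[135,135,135],"linear":[[0,-1,0],[0,-1,0],[0,0,0]],"turn":[0,0,0]}'
```

```text
time_s: 26.55
ee_pos: [615.1, 64.8, 180.3]
tcp_rot: [2.321, 2.113, 0.006]
contact_force: [11.8, -0.6, 3.6]
grip_width: 39.7
grip_force: 6.0
```

The left lever is locked, so it is the signal and the right one is the lock. I'll return the left lever to normal.

```bash
python3 -m creep '{"grip":[135,135,135,135,135,135,135,135],"linear":[[0,5,0],[0,5,0],[0,4,0],[0,4,0],[0,3,0],[0,3,0],[0,2,0],[0,0,0]],"turn":[0,0,0,0,0,0,0,0]}'
python3 -m creep '{"grip":[135,135,135,135],"linear":[[0,1,0],[0,1,0],[0,1,0],[0,0,0]],"turn":[0,0,0,0]}'
python3 -m creep '{"grip":[135,135,135],"linear":[[0,1,0],[0,1,0],[0,0,0]],"turn":[0,0,0]}'
```

```text
time_s: 27.55
ee_pos: [638.5, 62.7, 178.8]
tcp_rot: [-2.321, -2.116, 0.002]
contact_force: [-3.9, -0.7, -1.7]
grip_width: 39.8
grip_force: 1.8
time_s: 28.05
ee_pos: [642.2, 62.3, 179.3]
tcp_rot: [-2.322, -2.116, -0.0]
contact_force: [-4.2, 0.7, -1.9]
grip_width: 40.4
grip_force: 1.7
time_s: 28.42
ee_pos: [644.2, 62.1, 179.3]
tcp_rot: [-2.322, -2.116, -0.0]
contact_force: [-3.6, 0.6, -2.2]
grip_width: 40.3
grip_force: 1.7
```

```bash
python3 -m creep '{"grip":[135,135,135,135,135,135,135,135],"linear":[[0,1,0],[0,-5,0],[0,-5,-10],[0,0,-28],[0,0,-28],[-40,0,0],[-50,0,0],[-40,0,0]],"turn":[0,0,0,0,0,0,0,0]}'
python3 -m creep '{"grip":[135,135,135,135,135,135,135],"linear":[[0,0,0],[0,0,15],[0,0,15],[0,0,15],[0,0,15],[0,0,6],[0,0,0]],"turn":[0,0,0,0,0,0,0]}'
python3 -m creep '{"grip":[135,135,135,135,135],"linear":[[0,-3,0],[0,-2,0],[0,-2,0],[0,-2,0],[0,0,0]],"turn":[0,0,0,0,0]}'
```

```text
time_s: 29.42
ee_pos: [623.2, -68.8, 246.8]
tcp_rot: [2.322, 2.113, 0.002]
contact_force: [1.1, -0.7, -0.7]
grip_width: 40.2
grip_force: 0.0
time_s: 30.3
ee_pos: [622.9, -66.4, 178.8]
tcp_rot: [-2.322, -2.116, 0.001]
contact_force: [-0.0, 0.3, -0.1]
grip_width: 40.4
grip_force: 0.0
time_s: 30.92
ee_pos: [614.8, -65.8, 180.1]
tcp_rot: [2.321, 2.115, 0.002]
contact_force: [4.2, -0.3, 2.4]
grip_width: 40.4
grip_force: 2.0
```

Still feeling gently, since the earlier lock was felt around 606.

```bash
python3 -m creep '{"grip":[135,135,135,135,135,135,135],"linear":[[0,-1,0],[0,-1,0],[0,-1,0],[0,-1,0],[0,-1,0],[0,-1,0],[0,0,0]],"turn":[0,0,0,0,0,0,0]}'
python3 -m creep '{"grip":[135,135,135,135,135],"linear":[[0,-1,0],[0,-1,0],[0,-1,0],[0,-1,0],[0,0,0]],"turn":[0,0,0,0,0]}'
```

```text
time_s: 31.8
ee_pos: [608.0, -65.1, 179.3]
tcp_rot: [-2.322, -2.116, 0.0]
contact_force: [4.5, -1.2, 2.1]
grip_width: 40.3
grip_force: 2.1
time_s: 32.42
ee_pos: [604.0, -64.7, 179.3]
tcp_rot: [-2.322, -2.116, 0.0]
contact_force: [4.3, -0.1, 3.2]
grip_width: 40.4
grip_force: 2.0
```

```bash
python3 -m creep '{"grip":[135,135,135,135,135],"linear":[[0,-1,0],[0,-1,0],[0,-1.5,0],[0,-1.5,0],[0,0,0]],"turn":[0,0,0,0,0]}'
```

```text
time_s: 33.05
ee_pos: [598.8, -64.3, 179.1]
tcp_rot: [-2.322, -2.116, 0.001]
contact_force: [3.4, -0.8, 1.9]
grip_width: 40.4
grip_force: 1.5
```

Free: the right lever has the lock.

```bash
python3 -m creep '{"grip":[135,135,135,135,135,135,135,135],"linear":[[0,-4,0],[0,-5,0],[0,-5,0],[0,-5,0],[0,-5,0],[0,-5,0],[0,-4,0],[0,0,0]],"turn":[0,0,0,0,0,0,0,0]}'
python3 -m creep '{"grip":[135,135,135,135,135,135,135,135],"linear":[[0,-5,0],[0,-5,0],[0,-5,0],[0,-5,0],[0,-5,0],[0,-4,0],[0,-3,0],[0,0,0]],"turn":[0,0,0,0,0,0,0,0]}'
python3 -m creep '{"grip":[135,135,135,135,135],"linear":[[0,-2,0],[0,-2,0],[0,-1,0],[0,-1,0],[0,0,0]],"turn":[0,0,0,0,0]}'
```

```text
time_s: 34.05
ee_pos: [565.6, -61.2, 179.1]
tcp_rot: [-2.322, -2.115, 0.001]
contact_force: [2.5, -0.4, 2.1]
grip_width: 40.1
grip_force: 0.9
time_s: 35.05
ee_pos: [534.0, -58.2, 179.3]
tcp_rot: [-2.322, -2.116, 0.001]
contact_force: [2.4, -0.2, -1.3]
grip_width: 40.2
grip_force: 1.0
time_s: 35.67
ee_pos: [528.4, -57.7, 179.4]
tcp_rot: [-2.322, -2.116, 0.0]
contact_force: [2.9, 0.6, -1.2]
grip_width: 40.2
grip_force: 1.7
```

```bash
python3 -m creep '{"grip":[135,135,135,135,135,135],"linear":[[0,-1,0],[0,-1,0],[0,-1,0],[0,-1,0],[0,-1,0],[0,0,0]],"turn":[0,0,0,0,0,0]}'
python3 -m creep '{"grip":[135,135,135],"linear":[[0,-1,0],[0,-1,0],[0,0,0]],"turn":[0,0,0]}'
```

```text
time_s: 36.42
ee_pos: [523.4, -57.2, 179.4]
tcp_rot: [-2.322, -2.116, 0.0]
contact_force: [3.8, -0.3, -1.3]
grip_width: 40.2
grip_force: 1.7
time_s: 36.8
ee_pos: [522.7, -57.2, 179.7]
tcp_rot: [2.321, 2.115, 0.003]
contact_force: [9.6, -0.2, -3.0]
grip_width: 40.1
grip_force: 4.1
```

```bash
python3 -m creep '{"grip":[135,135,135],"linear":[[0,-1,0],[0,-1,0],[0,0,0]],"turn":[0,0,0]}'
python3 -m creep '{"grip":[135,135,135,135,135,135,135,135],"linear":[[0,6,0],[0,6,0],[0,0,-22],[0,0,-22],[0,0,-23],[43,30,0],[44,30,0],[43,29,0]],"turn":[0,0,0,0,0,0,0,0]}'
python3 -m creep '{"grip":[135,135],"linear":[[0,0,0],[0,0,0]],"turn":[0,0]}'
```

```text
time_s: 37.17
ee_pos: [522.1, -57.1, 180.4]
tcp_rot: [2.319, 2.113, 0.007]
contact_force: [14.0, -1.5, -3.4]
grip_width: 40.4
grip_force: 6.6
time_s: 38.17
ee_pos: [632.7, 64.1, 245.9]
tcp_rot: [-2.323, -2.114, 0.002]
contact_force: [-0.3, -0.6, 0.6]
grip_width: 39.7
grip_force: 0.0
time_s: 38.42
ee_pos: [631.7, 62.9, 245.6]
tcp_rot: [-2.321, -2.116, 0.003]
contact_force: [0.1, -0.1, 0.4]
grip_width: 40.3
grip_force: 0.0
```

```bash
python3 -m creep '{"grip":[135,135,135,135,135,135,135],"linear":[[0,2,0],[0,0,15],[0,0,15],[0,0,15],[0,0,15],[0,0,6],[0,0,0]],"turn":[0,0,0,0,0,0,0]}'
python3 -m creep '{"grip":[135,135,135,135,135,135,135],"linear":[[0,-3,0],[0,-2,0],[0,-2,0],[0,-1,0],[0,-1,0],[0,-1,0],[0,0,0]],"turn":[0,0,0,0,0,0,0]}'
python3 -m creep '{"grip":[135,135,135,135,135],"linear":[[0,-1,0],[0,-1,0],[0,-1,0],[0,-1,0],[0,0,0]],"turn":[0,0,0,0,0]}'
```

```text
time_s: 39.3
ee_pos: [634.0, 63.1, 179.9]
tcp_rot: [-2.322, -2.116, 0.001]
contact_force: [-0.7, -0.3, 0.1]
grip_width: 40.7
grip_force: 0.0
time_s: 40.17
ee_pos: [624.3, 63.9, 180.5]
tcp_rot: [2.322, 2.116, 0.0]
contact_force: [4.6, 0.3, 3.9]
grip_width: 40.2
grip_force: 2.3
time_s: 40.8
ee_pos: [620.0, 64.3, 180.3]
tcp_rot: [-2.322, -2.116, 0.0]
contact_force: [4.6, -0.1, 3.5]
grip_width: 40.3
grip_force: 2.1
```

```bash
python3 -m creep '{"grip":[135,135,135,135,135],"linear":[[0,-1,0],[0,-1,0],[0,-1,0],[0,-1,0],[0,0,0]],"turn":[0,0,0,0,0]}'
```

```text
time_s: 41.42
ee_pos: [616.0, 64.7, 180.3]
tcp_rot: [-2.322, -2.116, 0.0]
contact_force: [3.8, -0.7, 2.9]
grip_width: 40.0
grip_force: 2.0
```

Free where it was locked before (3.8 N against 9.4 N). A little more feeling, then the pull.

```bash
python3 -m creep '{"grip":[135,135,135,135,135],"linear":[[0,-1,0],[0,-1,0],[0,-1.5,0],[0,-1.5,0],[0,0,0]],"turn":[0,0,0,0,0]}'
```

```text
time_s: 42.05
ee_pos: [610.9, 65.2, 180.2]
tcp_rot: [-2.322, -2.116, 0.001]
contact_force: [3.7, -0.4, 2.3]
grip_width: 40.4
grip_force: 1.8
```

```bash
python3 -m creep '{"grip":[135,135,135,135,135,135,135,135],"linear":[[0,-4,0],[0,-5,0],[0,-5,0],[0,-5,0],[0,-5,0],[0,-5,0],[0,-4,0],[0,0,0]],"turn":[0,0,0,0,0,0,0,0]}'
python3 -m creep '{"grip":[135,135,135,135,135,135,135,135],"linear":[[0,-5,0],[0,-5,0],[0,-5,0],[0,-5,0],[0,-5,0],[0,-4,0],[0,-3,0],[0,0,0]],"turn":[0,0,0,0,0,0,0,0]}'
python3 -m creep '{"grip":[135,135,135,135,135],"linear":[[0,-2,0],[0,-2,0],[0,-1,0],[0,-1,0],[0,0,0]],"turn":[0,0,0,0,0]}'
```

```text
time_s: 43.05
ee_pos: [577.7, 68.2, 180.1]
tcp_rot: [-2.322, -2.116, 0.001]
contact_force: [0.9, 0.3, 0.6]
grip_width: 40.2
grip_force: 0.9
time_s: 44.05
ee_pos: [546.1, 71.2, 180.3]
tcp_rot: [-2.322, -2.116, 0.001]
contact_force: [1.6, -0.5, -1.1]
grip_width: 40.3
grip_force: 1.0
time_s: 44.68
ee_pos: [540.4, 71.8, 180.4]
tcp_rot: [-2.322, -2.116, 0.0]
contact_force: [3.6, -0.5, -0.8]
grip_width: 40.5
grip_force: 1.7
```

```bash
python3 -m creep '{"grip":[135,135,135,135,135,135],"linear":[[0,-1,0],[0,-1,0],[0,-1,0],[0,-1,0],[0,-1,0],[0,0,0]],"turn":[0,0,0,0,0,0]}'
```

```text
time_s: 45.42
ee_pos: [535.4, 72.3, 180.4]
tcp_rot: [-2.322, -2.116, 0.0]
contact_force: [3.8, 0.6, -1.4]
grip_width: 40.4
grip_force: 1.7
```

```bash
python3 -m creep '{"grip":[135,135,135],"linear":[[0,-1,0],[0,-1,0],[0,0,0]],"turn":[0,0,0]}'
python3 -m creep '{"grip":[135,135,135],"linear":[[0,-1,0],[0,-1,0],[0,0,0]],"turn":[0,0,0]}'
```

```text
time_s: 45.8
ee_pos: [534.7, 72.3, 180.7]
tcp_rot: [2.321, 2.115, 0.003]
contact_force: [8.6, 0.4, -3.1]
grip_width: 40.2
grip_force: 4.0
time_s: 46.18
ee_pos: [534.1, 72.2, 181.1]
tcp_rot: [2.32, 2.113, 0.007]
contact_force: [16.0, -0.6, -6.2]
grip_width: 40.5
grip_force: 6.8
```

At the stop. I'll withdraw and check.

```bash
python3 -m creep '{"grip":[135,135,135,135,135,135,135,135],"linear":[[0,6,0],[0,6,0],[0,0,-25],[0,0,-35],[0,0,-35],[0,0,-30],[-40,0,0],[-50,0,0]],"turn":[0,0,0,0,0,0,0,0]}'
python3 -m creep '{"grip":[135,135,135,135,135,135,135,135],"linear":[[-50,0,0],[-50,0,0],[-50,0,0],[-50,0,0],[-50,0,0],[-50,0,0],[0,0,0],[0,0,0]],"turn":[0,0,0,0,0,0,0,0]}'
python3 - <<'E'
from h import *
t=read_camera("top")["image"][120:305,90:380];s=read_camera("side")["image"][190:420,70:380]
cv2.imwrite("pics/end.png",cv2.resize(t,None,fx=2.5,fy=2.5));cv2.imwrite("pics/end_s.png",cv2.resize(s,None,fx=2.5,fy=2.5))
E
```

```text
time_s: 47.18
ee_pos: [534.8, -17.8, 305.5]
tcp_rot: [-2.318, -2.119, 0.0]
contact_force: [1.0, -0.5, -0.1]
grip_width: 40.2
grip_force: 0.0
time_s: 48.18
ee_pos: [507.5, -315.9, 304.8]
tcp_rot: [-2.32, -2.115, -0.001]
contact_force: [0.5, 0.9, 0.5]
grip_width: 40.3
grip_force: 0.0
```

View pics/end.png

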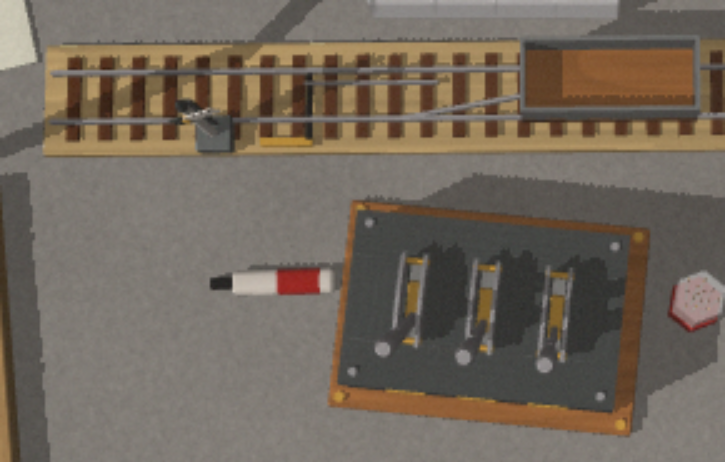

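View pics/end_s.png

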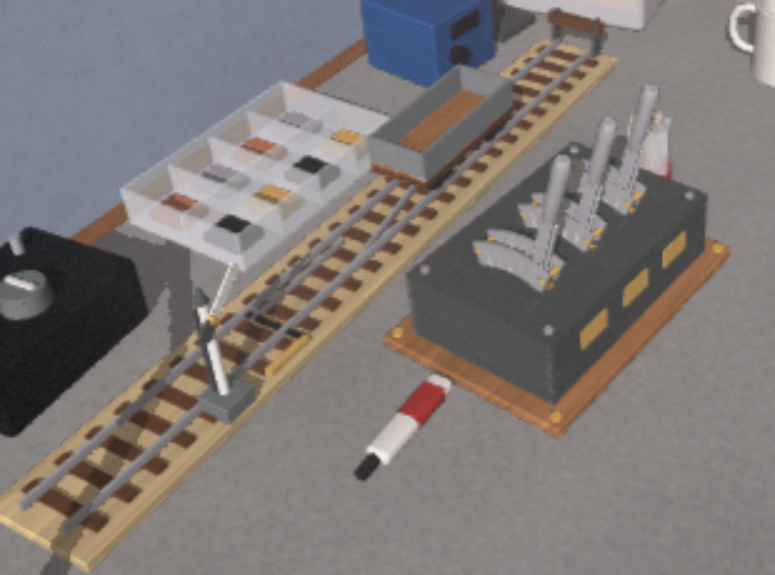

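All three levers are over: in the top picture the tops are at (383,349), (463,357) and (544,365). In the side picture the semaphore arm is raised, around (222,290), and the wagon, pot and glue tube look undisturbed.

```bash
python3 -c "from bench import job_done;print(job_done())"
```

```text
the job is handed in; nothing more can be done
None
```

The road is set and the job is handed in: I pulled the middle (points), right (lock) and left (signal) levers in that order to their stops, the signal shows clear, and the highest force read on a lever was about 19 N, with both locked levers left at under 13 N.

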